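# Start the kiln at its key switch

## Task

Start the kiln at its control console: take the kiln key (the one with the big rectangular head) out of the key block and push it fully home into the key switch on the sloping panel; its pins are sticky, so ease it in with small turns to and fro and do not force it. Then turn it a quarter turn clockwise against the return spring, right up to the stop, and keep it there: you finish still gripping the key and holding it turned. Leave the other two keys in their slots and do not press the emergency stop.

Things in the scene. Friction and masses are not known exactly. Their poses are not given: they have to be found in the camera images.
- kiln_key_head (a point): centre of the kiln key's black rectangular head: 30 wide (x) by 9 thick (y) by 34 tall (z); 80 mm key, 70 g, starts tip down. Below the head a steel collar, dia 18, 10 tall; its underside (27 mm below this point) is the shoulder. Below that a dia 4 neck 8 long, then a flat blade 12 (x) by 4 (y), tapering over its last 12 to a 2 mm tip 36 below the shoulder. Same both ways round.
- keyhole (a point): centre of the keyhole mouth, on the outer face of the key switch's square 33 mm aluminium bezel, 10 mm proud of the console's panel (slope 15 deg; console 66 to 120 mm high). z points straight out of the panel, x up the slope, y across. The slot is 13.2 along x by 5.2 along y, its long sides dished 2.5 mm. The key goes in along -z; home, its shoulder sits on the bezel (head centre 27 mm out).
- key_switch (a joint): turn of the key switch in rad, clockwise seen from outside the panel: 0 at rest, stop at 1.57 (a quarter turn). Springs back if let go (0.065 N m at the stop). It turns only with the key fully home; a turned key cannot come out. Key play 0.1 to 0.15 rad. Two sticky sprung pins, 14 and 20 mm in, bear on the blade's edges: a straight push sticks below 14 to 24 N; turned 0.08 rad to and fro, less.
- block_top (a point): centre of the top of the oak key block, 175 (x) by 60 (y) by 48 high, fixed to the bench; three slots in a row along x, 57 mm apart, one key standing in each with its shoulder on the block's top (z = 0 here) and its head's width along x. Slots are 14.4 by 6.4, 42 deep. Which key stands where varies.
- disc_key_head (a point): centre of the head of another key in the block, not to be moved: a round black disc, dia 28, 8 thick, 19 mm above the block's top.
- ring_key_head (a point): centre of the head of another key in the block, not to be moved: an upright open steel ring, dia 28, 6 thick, 19 mm above the block's top.
- estop (a joint): travel of the red emergency-stop mushroom, dia 36, standing 20 mm off the panel, 115 mm from the keyhole on the panel's other (+y) side: 0 out, 0.006 m pressed. Not to be pressed.
Mind the look-alikes: they are no part of the job. What is shaped like the part that bears kiln_key_head but red or yellow is not meant.

How it is judged:
On the way, in this order (a step that is already met when the one before it is completed fails the run):
1. the kiln key is lifted clear of its slot in the gripper (height (world z) of kiln_key_head above 0.125 m and contact force between the fingers and kiln_key above 0.5 N), for 0.1 s.
2. the kiln key is fully home in the keyhole, the switch still at rest (z of kiln_key_head in the frame of keyhole between 0.022 and 0.029 m and distance between kiln_key_head and keyhole below 0.0297 m and angle between the z axis of kiln_key_head and the z axis of keyhole, either way round below 0.15 rad and value of joint key_switch below 0.4 rad), for 0.1 s.
3. the key is turned a quarter turn clockwise to the stop (value of joint key_switch above 1.36 rad), for 0.3 s.
At the end, for the whole second after the job is handed in: the fingers still grip the kiln key, which is home in the keyhole (collar within 3 mm of the bezel, upright to it within 0.15 rad) and the switch stands turned past 1.36 rad of its 1.57 (value of joint key_switch above 1.36 rad and z of kiln_key_head in the frame of keyhole below 0.03 m and distance between kiln_key_head and keyhole below 0.0306 m and angle between the z axis of kiln_key_head and the z axis of keyhole, either way round below 0.15 rad and contact force between the fingers and kiln_key above 1 N); the arm keeps its last pose, push and grip.
It fails at once if another key pulled about in its slot (moved over 15 mm) (distance of any of disc_key_head, ring_key_head from where it was at the start of the episode above 0.015 m).
It fails at once if the emergency stop pressed (value of joint estop above 0.004 m).
It fails at once if the key forced against the switch or the console (contact forces adding up to over 130 N) (contact force between kiln_key and console above 130 N).
It also fails if it takes over 54 s, if anything falls off the work surface, if the arm or the gripper's body presses on something with over 40 N, if the wrist force passes 120 N, or if a joint passes its speed limit or range.

## Robot

A 7-joint arm with a two-finger parallel gripper is mounted at the origin on the work surface. World frame = base frame: x ahead of the robot, y to its left, z up, the work surface at z = 0. Lengths are in m, angles in rad, forces in N, time in s.
With the tool pointing down it reaches from about 0.425 to 1.025 m from the base axis. Payload 9.4 kg.
Tool frame: the origin (TCP) lies midway between the tips of the shut fingers; the grasp point (between the pads) lies 19 mm behind it (arm.tcp_to_grasp is the distance from the TCP to the grasp point, in m); z points along the fingers, y is the line along which they close (so a half turn about z gives the same grasp; the last joint's range is limited). The gripper opens to 85 mm and grips with 20 to 120 N. Pads are 22 mm wide; open, the fingers measure 114 mm over their backs; the gripper's body (76 mm by 85 mm) begins 54 mm behind the grasp point. The pads swing forward as they close: fully open they stand 13 mm farther back than shut.
Start: joints at [1.204, 0.599, -0.003, 1.599, 0.002, 0.943, -0.08], TCP at [0.207, -0.695, 0.231] pointing down, gripper open.
Joint ranges: [-2.57, 2.57], [-0.35, 1.97], [-1.29, 1.29], [0.11, 2.56], [-1.05, 4.19], [0.11, 1.86], [-2.63, 2.63]. Speed limits (rad/s): [2.22, 2.22, 3.01, 3.01, 3.14, 3.14, 3.14].

## Interface

Orientations are given as a rotation vector (axis times angle).
In Python, from workcell import arm gives the robot as it stands.
- The arm moves only by the shell command python3 -m pendant 'ROWS' [FORCE]. ROWS is JSON, a list of rows, each a list of 7 numbers: the shift along the world's x, y, z in cm, then the turn, a rotation vector about the world's x, y, z in degrees, then the closure, from -1 (fully open) to 1 (shut), so that 0 is half open. A call has 1 to 8 rows; each row shifts and turns the commanded pose from where the row before left it; what a row does not reach is not made up. A row lasts 1/8 s, in which the tool goes at most 62.5 mm and 10.7 degrees, less where a joint would pass 70% of its speed; a pose out of reach is approached as far as the arm can. A call with a gripper value outside its range is refused whole. The fingers move at their own pace and stop on an object; FORCE is the grip in N (left out, the last holds). Time passes only in rows, so rows that do not move let the fingers close. It gives the time, the measured TCP pose, the force, the opening and the grip force at its end, in the units of the state.
- arm.sense(): the state, without advancing time (a new reading comes with each control period).
- arm.snapshot(name): name is "scene" or "top" or "wrist"; returns (picture, depth): 400x640x3 uint8, red, green, blue; 400x640 float32, m along the optical axis (not along the pixel's ray), 0 where there is no reading.
- arm.get_calibration(name): a dict with "fov_y" (degrees; the focal length in pixels is half the picture's height over the tangent of half this angle, whatever the lens; pixels are square), "cx", "cy" (the principal point, pixels), "origin" and "rotation" of the camera in the world. Camera axes: x right, y down, z forward; pixel columns grow to the right and rows downward; lengths in m; the calibration is good to about 2 mm. A picture is of the moment at which its call begins: read the wrist's pose just before it. get_calibration takes no time and is no camera call; for the wrist camera it gives the pose at the moment of the call.
- arm.close_job(): hands the job in; it is judged then, once.
Trained networks look in the newest picture that a camera, given by its name, has taken for a name from the list of things; names that differ only in an ending like _2 or _b are one class to them, and where a whole thing is asked for, a point or a joint stands for the part that bears it (a point fixed in the world has none). Each returns a list of dicts, best first, with "confidence" (0 to 1); they miss things now and then, are a little off and sometimes report something else, mostly with a low value. They report only what shows in the picture. A call takes as long as a camera call. They do not tell look-alikes from the thing itself.
- arm.silhouettes(camera, thing): "mask" (400x640 bool, what is visible of it) and "location" ([column, row] in pixels, amid what is visible of it).
- arm.mark_of(camera, thing): "location" ([column, row] in pixels: a listed point, or the origin of a listed thing).
The state is a dict: "time_s": time; "qpos": joint angles; "qd": joint speeds; "joint_efforts": joint torques, N m; "tool_pos": TCP position; "eef_rot": TCP orientation; "contact_force": force on the tool from outside, world axes, zero at the start; "ft_torque": the same for the moment, N m; "width": opening from 0.0 (shut) to 1.0 (fully open); "grip_force": force on a finger pad.
Only numpy, scipy, OpenCV 4.12 (cv2) and the standard library are available. Lean on these libraries where they do the work, as an engineer would, in place of code of your own. Each camera call takes 0.05 s, during which the arm holds its last target. There are 200 camera calls.

## Working session

There is one attempt and no reset: what is moved stays moved. The work goes in short steps, Python scripts to look and compute and a shell command to move; the robot and the scene stay as the last step left them, time stands still between calls to the robot, and variables do not carry over. Pictures are saved under pics/ and viewed, at most 10 in all, crops included, and the job is handed in when it is done.

```bash
mkdir -p pics; cat > h.py <<'E'
import numpy as np,cv2
from workcell import arm
from scipy.spatial.transform import Rotation as R
def cal(n):
    c=arm.get_calibration(n); f=200/np.tan(np.radians(c['fov_y'])/2)
    return f,c['cx'],c['cy'],np.array(c['origin']),np.array(c['rotation'])
def ray(n,p,C=None):
    f,cx,cy,o,r=C or cal(n)
    if r.shape!=(3,3): r=R.from_rotvec(r).as_matrix()
    return o,r@np.array([(p[0]-cx)/f,(p[1]-cy)/f,1])
def at(n,p,d,C=None):
    o,v=ray(n,p,C); return o+v*d
def tri(rays):
    A=0;b=0
    for o,v in rays:
        v=v/np.linalg.norm(v);P=np.eye(3)-np.outer(v,v);A=A+P;b=b+P@o
    return np.linalg.solve(A,b)
E
python3 - <<'E'
from h import *
np.set_printoptions(precision=4,suppress=True)
ims=[]
for n in('scene','top','wrist'):
    C=cal(n);im,d=arm.snapshot(n)
    print(n,C[0],C[3])
    cv2.imwrite(f'pics/{n}.png',im[:,:,::-1])
    for t in('kiln_key_head','keyhole','block_top','disc_key_head','ring_key_head','estop'):
        for m in arm.mark_of(n,t)[:3]:
            p=m['location'];c,r=int(p[0]),int(p[1])
            z=d[min(max(r,0),399),min(max(c,0),639)]
            print(t,round(m['confidence'],2),np.round(p,1),at(n,p,z,C))
print(arm.sense(),arm.tcp_to_grasp)
E
```

```text
scene 419.8273136802051 [1.046  0.5609 0.6842]
kiln_key_head 0.8 [439.2 325.8] [0.5761 0.3945 0.0092]
kiln_key_head 0.71 [321.9 287.4] [0.6624 0.177  0.0098]
kiln_key_head 0.67 [407.  229.7] [0.4042 0.2014 0.0082]
keyhole 0.76 [224.2 137.4] [ 0.5238 -0.3303  0.0908]
block_top 0.83 [370.6 246.6] [0.5455 0.2039 0.0591]
disc_key_head 0.46 [390.2 259.6] [0.5549 0.2599 0.0696]
ring_key_head 0.41 [354.2 228.5] [0.5188 0.137  0.0484]Traceback (most recent call last):
  File "<stdin>", line 9, in <module>
ValueError: it knows: block_top, disc_key_head, keyhole, kiln_key_head, ring_key_head
```

```bash
python3 - <<'E'
from h import *
np.set_printoptions(precision=4,suppress=True)
for n in('top','wrist'):
    C=cal(n);im,d=arm.snapshot(n)
    print(n,C[0],C[3])
    cv2.imwrite(f'pics/{n}.png',im[:,:,::-1])
    for t in('kiln_key_head','keyhole','block_top','disc_key_head','ring_key_head'):
        for m in arm.mark_of(n,t)[:4]:
            p=m['location'];c,r=int(p[0]),int(p[1])
            z=d[min(max(r,0),399),min(max(c,0),639)]
            print(t,round(m['confidence'],2),np.round(p,1),at(n,p,z,C))
print(arm.sense(),arm.tcp_to_grasp)
E
```

```text
top 426.55956591040496 [0.4004 0.0129 1.1395]
kiln_key_head 0.69 [247.4 263. ] [0.3887 0.201  0.0076]
kiln_key_head 0.58 [177.8 195.4] [0.5636 0.3911 0.0158]
kiln_key_head 0.55 [244.4 201.8] [0.5398 0.2009 0.0878]
kiln_key_head 0.53 [261.1 163.6] [0.6549 0.1739 0.01  ]
keyhole 0.87 [454.5 212.3] [ 0.521  -0.3192  0.0955]
block_top 0.97 [246.1 206.7] [0.5303 0.2001 0.066 ]
disc_key_head 0.57 [221.2 197.7] [0.5551 0.2688 0.0456]
disc_key_head 0.5 [458.2 210.6] [ 0.5253 -0.3283  0.0961]
ring_key_head 0.46 [269.6 204.1] [0.5404 0.1433 0.0457]
wrist 307.57424293903387 [ 0.2698 -0.6772  0.375 ]
{'time_s': 0.9, 'qpos': array([ 1.2043,  0.5993, -0.0025,  1.5994,  0.0018,  0.9429, -0.0798]), 'qd': array([-0.0008, -0.0006, -0.001 , -0.0008,  0.0008, -0.001 ,  0.0008]), 'joint_efforts': array([ -0.    , -77.6202,   1.5641, -25.839 ,   0.0125,   0.002 ,
        -0.    ]), 'tool_pos': array([ 0.2072, -0.6948,  0.2313]), 'eef_rot': array([ 3.1086,  0.4537, -0.0001]), 'contact_force': array([-0.1118, -0.6343,  0.1762]), 'ft_torque': array([ 0.0068, -0.0003,  0.0079]), 'grip_force': 0.0, 'width': 1.000145588210558} 0.0187
```

View pics/scene.png

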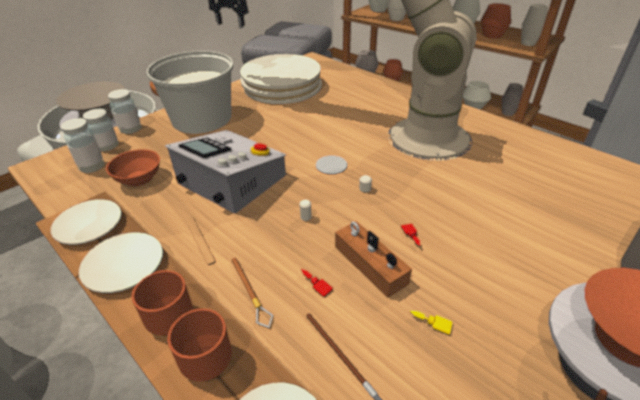

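View pics/top.png

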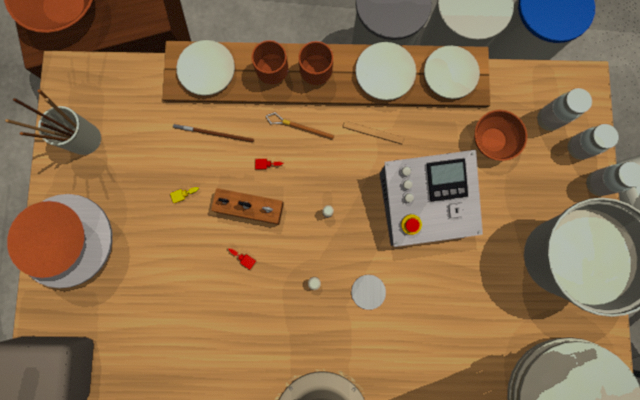

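The kiln key is the middle one in the block (top image ~(244,202)), with its row along world y. The key switch is at top (456,211), with the e-stop at (412,225). I'll go by the console first with the wrist camera.

```bash
python3 -m pendant '[[4,4.5,0,0,0,10,-1],[4,4.5,0,0,0,10,-1],[4,4.5,0,0,0,10,-1],[4,4.5,0,0,0,10,-1],[4,4.5,0,0,0,10,-1],[4,4.5,0,0,0,10,-1],[4,4.5,0,0,0,10,-1],[0,0,0,0,0,3,-1]]'
cat > look.py <<'E'
import sys
from h import *
np.set_printoptions(precision=4,suppress=True)
n='wrist';name=sys.argv[1]
C=cal(n);im,d=arm.snapshot(n)
cv2.imwrite(f'pics/{name}.png',im[:,:,::-1]);np.savez(name,d=d,im=im,o=C[3],r=C[4],f=C[0],c=C[1:3])
print(C[3],C[4],C[1:3],arm.sense()['tool_pos'],arm.sense()['qpos'])
for t in sys.argv[2:]:
    for m in arm.mark_of(n,t)[:2]:
        p=m['location'];c,r=np.clip(int(p[0]),0,639),np.clip(int(p[1]),0,399)
        print(t,round(m['confidence'],2),np.round(p,1),at(n,p,d[r,c],C))
E
python3 look.py w1 keyhole
```

```text
time_s: 1.9
tool_pos: [0.4914, -0.3747, 0.2318]
eef_rot: [2.216, 2.226, 0.005]
contact_force: [-0.4, -0.4, -0.4]
width: 1.003
grip_force: 0.0
[ 0.4908 -0.3108  0.3756] [2.882  0.0057 0.0048] (314.1709658540254, 200.2677164600452) [ 0.4892 -0.3773  0.2315] [ 0.8244  0.4934 -0.3777  1.8379  0.2328  0.8531  0.3358]
keyhole 0.75 [354.1 135.5] [ 0.532  -0.3271  0.0587]
```

View pics/w1.png

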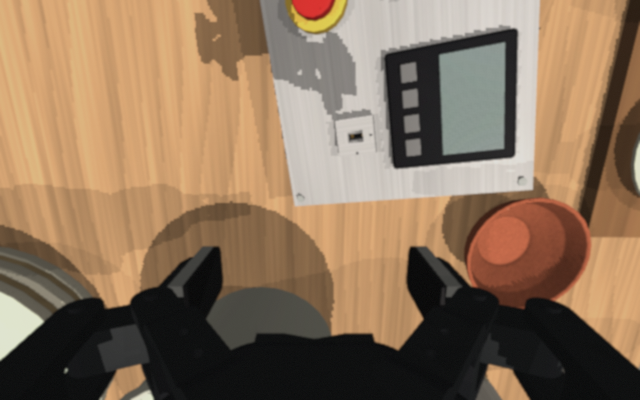

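Keyhole is at (354,135); its slot runs along image x, roughly world x. Next, a second view from elsewhere.

```bash
python3 -m pendant '[[2.5,4,0,0,0,0,-1],[2.5,4,0,0,0,0,-1],[0,0,0,0,0,0,-1]]'
python3 look.py w2 keyhole
cat > pan.py <<'E'
from h import *
np.set_printoptions(precision=4,suppress=True)
for n in ('w1','w2'):
    z=np.load(n+'.npz');d,im=z['d'],z['im'];r=R.from_rotvec(z['r']).as_matrix() if z['r'].shape!=(3,3) else z['r']
    v,u=np.mgrid[:400,:640];f=float(z['f']);cx,cy=z['c']
    P=np.stack([(u-cx)/f*d,(v-cy)/f*d,d],-1)@r.T+z['o']
    hsv=cv2.cvtColor(im,cv2.COLOR_RGB2HSV)
    m=(d>0)&(P[...,2]>.055)&(P[...,2]<.135)&(P[...,1]>-.42)&(P[...,1]<-.1)&(P[...,0]>.43)&(P[...,0]<.68)
    Q=P[m];best=None;g=np.random.default_rng(0)
    for _ in range(300):
        a=Q[g.choice(len(Q),3,False)];nn=np.cross(a[1]-a[0],a[2]-a[0]);nn/=np.linalg.norm(nn)+1e-12
        k=np.abs((Q-a[0])@nn)<.002
        if best is None or k.sum()>best.sum():best=k
    I=Q[best];c=I.mean(0);nn=np.linalg.svd((I-c),full_matrices=False)[2][2];nn*=np.sign(nn[2])
    print(n,'normal',nn,'tilt',np.degrees(np.arccos(nn[2])),'az',np.degrees(np.arctan2(nn[1],nn[0])),'c',c,best.mean())
    h=(P-c)@nn; b=m&(h>.006)&(h<.014)
    print('bezel px',b.sum())
    if b.any():
        k,l,s,ce=cv2.connectedComponentsWithStats(b.astype(np.uint8))
        for i in range(1,k):
            if s[i,4]>150:
                B=P[l==i]; print(s[i],'mean',B.mean(0),'h',((B-c)@nn).mean(),'rect',cv2.minAreaRect((B[:,:2]*1000).astype(np.float32)))
E
python3 pan.py
```

```text
time_s: 2.38
tool_pos: [0.539, -0.2967, 0.2316]
eef_rot: [2.226, 2.217, 0.003]
contact_force: [-0.2, 0.2, 0.6]
width: 0.997
grip_force: 0.0
[ 0.5392 -0.2327  0.3754] [ 2.8815 -0.0066  0.0012] (314.1709658540254, 200.2677164600452) [ 0.5376 -0.2991  0.2314] [ 0.6756  0.4907 -0.379   1.8436  0.234   0.8508  0.1755]
keyhole 0.95 [304.  218.4] [ 0.529  -0.3291  0.0834]
w1 normal [-0.2545 -0.0387  0.9663] tilt 14.918045750706378 az -171.3496667675085 c [ 0.5508 -0.2949  0.0943] 0.6259559856407054
bezel px 18004
[286   0  62  34 919] mean [ 0.4935 -0.2311  0.0938] h 0.0115648874189142 rect ((491.8528137207031, -229.2606201171875), (23.68329429626465, 49.91424560546875), 86.04920959472656)
[  385    28   133   141 15743] mean [ 0.6018 -0.2974  0.1185] h 0.010436354332119431 rect ((601.134033203125, -299.8598937988281), (93.41588592529297, 96.11005401611328), 8.708333015441895)
[ 335  115   42   43 1342] mean [ 0.5285 -0.3257  0.0974] h 0.009893943971303712 rect ((528.521484375, -326.031494140625), (32.848533630371094, 33.04840850830078), 8.51077651977539)
w2 normal [-0.2544 -0.0389  0.9663] tilt 14.91005926806559 az -171.31562096579825 c [ 0.5563 -0.2493  0.0976] 0.6651738988692713
bezel px 14807
[ 233   66   57   63 1307] mean [ 0.4974 -0.2148  0.0955] h 0.011626411289752716 rect ((492.3786926269531, -215.45849609375), (50.86793518066406, 50.230194091796875), 79.98004913330078)
[  325   136   122   114 11906] mean [ 0.6022 -0.2965  0.1186] h 0.010453212177071843 rect ((601.192138671875, -299.7421569824219), (92.92591094970703, 96.10807037353516), 8.586050033569336)
[ 284  201   39   36 1099] mean [ 0.5288 -0.3252  0.0974] h 0.009752526398994557 rect ((528.5916748046875, -325.6435546875), (33.22261047363281, 33.567604064941406), 8.949777603149414)
```

View pics/w2.png

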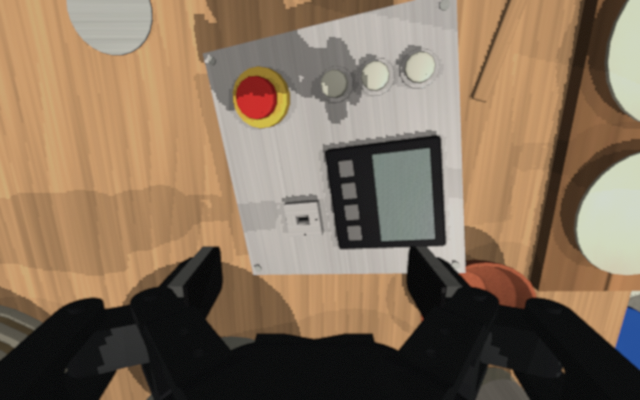

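Bezel: centre ≈(0.5285,−0.3257,0.0974), yaw 8.65°, tilt 14.9° (keyhole at (303,218)). On to the block.

```bash
python3 -m pendant '[[0,6,0,0,0,0,-1],[0,6,0,0,0,0,-1],[0,6,0,0,0,0,-1],[0,6,0,0,0,0,-1],[0,6,0,0,0,0,-1],[0,6,0,0,0,0,-1],[0,6,0,0,0,0,-1],[0,4,0,0,0,0,-1]]'
python3 -m pendant '[[0,0,0,0,0,0,-1]]' >/dev/null
python3 look.py w3 kiln_key_head block_top disc_key_head ring_key_head
python3 -m pendant '[[0,4,-1,0,0,0,-1],[0,4,-1,0,0,0,-1],[0,0,0,0,0,0,-1]]'
python3 look.py w4 kiln_key_head block_top disc_key_head ring_key_head
cat > blk.py <<'E'
from h import *
import sys
np.set_printoptions(precision=4,suppress=True)
for n in sys.argv[1:]:
    z=np.load(n+'.npz');d=z['d'];r=z['r'];r=R.from_rotvec(r).as_matrix() if r.shape!=(3,3) else r
    v,u=np.mgrid[:400,:640];f=float(z['f']);cx,cy=z['c']
    P=np.stack([(u-cx)/f*d,(v-cy)/f*d,d],-1)@r.T+z['o']
    for lo,hi in((.040,.056),(.06,.1)):
        b=(d>0)&(P[...,2]>lo)&(P[...,2]<hi)&(abs(P[...,0]-.54)<.08)&(abs(P[...,1]-.2)<.13)
        k,l,s,ce=cv2.connectedComponentsWithStats(b.astype(np.uint8))
        for i in range(1,k):
            if s[i,4]>60:
                B=P[l==i];print(n,lo,s[i],'mean',B.mean(0),'zmed/max',np.median(B[:,2]),B[:,2].max(),cv2.minAreaRect((B[:,:2]*1000).astype(np.float32)))
E
python3 blk.py w3 w4
```

```text
time_s: 3.48
tool_pos: [0.5375, 0.1611, 0.2314]
eef_rot: [2.231, 2.211, 0.001]
contact_force: [0.7, -0.1, 0.6]
width: 1.001
grip_force: 0.0
[0.5377 0.2261 0.3752] [ 2.8813 -0.008  -0.0003] (314.1709658540254, 200.2677164600452) [0.5375 0.1597 0.2311] [-0.0811  0.4325 -0.4286  1.9607  0.2463  0.7991 -0.6554]
kiln_key_head 0.97 [190.5 142.5] [0.3942 0.1998 0.0129]
kiln_key_head 0.77 [313.5 148.1] [0.5371 0.2001 0.094 ]
block_top 0.61 [315.  142.7] [0.5385 0.2049 0.0938]
disc_key_head 0.71 [323.4  81. ] [0.5463 0.2583 0.0823]
ring_key_head 0.57 [303.8 198.6] [0.5272 0.1491 0.0792]
time_s: 4.22
tool_pos: [0.5368, 0.2421, 0.2107]
eef_rot: [-2.226, -2.215, -0.0]
contact_force: [0.3, 0.5, 0.3]
width: 1.001
grip_force: 0.0
[0.5373 0.3061 0.3545] [ 2.8815 -0.0071 -0.0022] (314.1709658540254, 200.2677164600452) [0.5371 0.24   0.2109] [-0.2249  0.4887 -0.4179  1.9209  0.2721  0.7878 -0.7996]
kiln_key_head 0.67 [313.4 229.1] [0.5359 0.2095 0.0928]
kiln_key_head 0.62 [196.2 210.7] [0.3998 0.2035 0.0134]
block_top 0.61 [316.6 221.5] [0.5389 0.2149 0.0875]
disc_key_head 0.86 [329.7 172.7] [0.5508 0
[... 1034 characters left out ...]
0.46353149414062), (175.7117919921875, 60.09591293334961), 79.87508392333984)
w4 0.06 [320 158  13  30 280] mean [0.5478 0.2585 0.0779] zmed/max 0.07931993990425901 0.08359099353972227 ((547.9795532226562, 257.2773132324219), (27.42632484436035, 7.884494304656982), 79.97544860839844)
w4 0.06 [309 213  14  40 411] mean [0.538  0.2045 0.0878] zmed/max 0.09196262633861041 0.09479907607556698 ((537.9283447265625, 201.5289306640625), (29.289377212524414, 9.97907543182373), 82.63485717773438)
w4 0.06 [302 267   9  27 166] mean [0.5283 0.1488 0.0763] zmed/max 0.07836415827267892 0.08307356601948501 ((528.2979125976562, 146.59190368652344), (24.543872833251953, 5.957883834838867), 79.94583129882812)
```

View pics/w4.png

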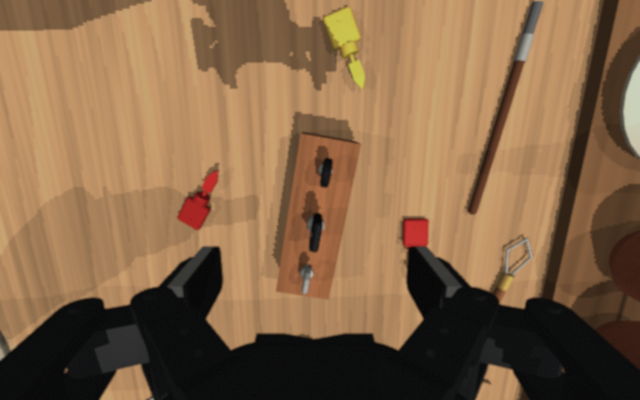

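Kiln key (316,228) stands at (0.538,0.2007), its head centre at z≈0.076; block yaw is 79.85°. Align and descend.

```bash
python3 -m pendant '[[0.1,-3.9,-2,0,0,-9.8,-1],[0,0,-5,0,0,0,-1],[0,0,-3,0,0,0,-1],[0,0,-2,0,0,0,-1],[0,0,0,0,0,0,-1],[0,0,0,0,0,0,-1]]'
```

```text
time_s: 5.22
tool_pos: [0.5387, 0.2008, 0.0922]
eef_rot: [2.411, 2.014, 0.001]
contact_force: [-0.3, 0.2, 0.3]
width: 0.999
grip_force: 0.0
```

```bash
python3 -m pendant '[[-0.05,0,-1.6,0,0,0,-1],[0,0,-1.5,0,0,0,-1],[0,0,0,0,0,0,0],[0,0,0,0,0,0,0.6],[0,0,0,0,0,0,1],[0,0,0,0,0,0,1],[0,0,0,0,0,0,1],[0,0,0,0,0,0,1]]' 80
```

```text
time_s: 6.22
tool_pos: [0.5379, 0.2013, 0.0607]
eef_rot: [2.41, 2.015, 0.001]
contact_force: [-0.2, -0.6, 5.6]
width: 0.099
grip_force: 78.1
```

```bash
python3 -m pendant '[[0,0,1,0,0,0,1],[0,0,2,0,0,0,1],[0,0,2,0,0,0,1],[0,0,4,0,0,0,1],[0,0,3,0,0,0,1],[0,0,0,0,0,0,1]]'
python3 look.py w5
```

```text
time_s: 6.98
tool_pos: [0.5387, 0.2016, 0.1828]
eef_rot: [2.409, 2.014, 0.006]
contact_force: [0.8, 0.4, -1.4]
width: 0.092
grip_force: 78.0
[0.5498 0.2645 0.3267] [ 2.8717 -0.2578 -0.0284] (314.1709658540254, 200.2677164600452) [0.538  0.2012 0.1813] [-0.2019  0.5032 -0.3634  1.9829  0.27    0.6997 -0.9101]
```

View pics/w5.png

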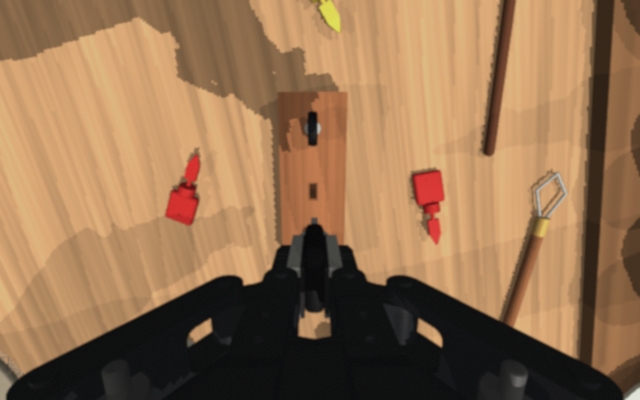

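Key is out and held straight (315,265); the slot is empty at (313,190). Carry it to the console with the yaw turn, then tilt.

```bash
python3 -m pendant '[[-0.4,-5.2,2.5,0,0,9.9,1],[-0.4,-5.2,0,0,0,9.9,1],[-0.4,-5.2,0,0,0,9.9,1],[-0.4,-5.2,0,0,0,9.9,1],[-0.4,-5.2,0,0,0,9.9,1],[-0.4,-5.2,0,0,0,9.9,1],[-0.4,-5.2,0,0,0,9.9,1],[-0.4,-5.2,0,0,0,9.9,1]]' && python3 -m pendant '[[-0.5,-3.8,0,0,0,9.9,1],[-0.5,-3.8,0,0,0,9.9,1],[-0.5,-3.8,0,0,0,9.9,1],[0,0,0,1.12,-7.37,0,1],[0,0,0,1.12,-7.37,0,1],[0,0,0,0,0,0,1]]'
cat > tgt.py <<'E'
from h import *
import sys
np.set_printoptions(precision=4,suppress=True)
K=np.array([.5285,-.3257,.0974]);n=np.array([-.2545,-.0388,.9663]);n/=np.linalg.norm(n)
yaw=np.radians(8.65);y=np.array([-np.sin(yaw),np.cos(yaw),0]);y-=n*(y@n);y/=np.linalg.norm(y);x=np.cross(y,n)
def rep(out):
    s=arm.sense();T=np.array([-x,y,-n]).T
    Rm=R.from_rotvec(s['eef_rot']);dR=(R.from_matrix(T)*Rm.inv()).as_rotvec(degrees=True)
    p=s['tool_pos']
    print('in switch frame mm',np.array([x@(p-K),y@(p-K),n@(p-K)])*1e3,'rot err world deg',dR,'in switch frame',np.array([x@dR,y@dR,n@dR]))
    print('shift to out',out,'cm',(K+out/1e3*n-p)*100,'q7',s['qpos'][6],'t',s['time_s'])
    f=s['contact_force'];print('F switch',[round(float(a@f),1) for a in(x,y,n)],'grip',s['grip_force'],s['width'])
if __name__=='__main__':print('axes',x,y,n);rep(float(sys.argv[1]))
E
python3 tgt.py 66
```

```text
time_s: 8.02
tool_pos: [0.5047, -0.2163, 0.2041]
eef_rot: [-0.563, -3.089, -0.001]
contact_force: [1.3, 0.2, -0.5]
width: 0.091
grip_force: 77.9
time_s: 8.78
tool_pos: [0.4873, -0.3295, 0.2032]
eef_rot: [-0.215, 2.878, 0.031]
contact_force: [-0.7, 0.3, -1.4]
width: 0.089
grip_force: 78.0
axes [0.9553 0.1453 0.2574] [-0.1504  0.9886  0.0001] [-0.2545 -0.0388  0.9663]
in switch frame mm [-12.6201   2.4362 112.8869] rot err world deg [-0.0967 -0.2222  0.1046] in switch frame [-0.0978 -0.2052  0.1344]
shift to out 66.0 cm [ 2.4355  0.1245 -4.2058] q7 1.6572519813556037 t 8.775
F switch [-1.0, 0.4, -1.2] grip 78.0397367477417 0.08884079632342044
```

```bash
python3 -m pendant '[[1.2,0.05,-2.1,0,-0.1,0.05,1],[1.2,0.05,-2.1,-0.1,-0.1,0.05,1],[0,0,0,0,0,0,1],[0,0,0,0,0,0,1]]'; python3 tgt.py 60
python3 look.py w6 keyhole kiln_key_head
python3 -c "
import cv2
a=cv2.imread('pics/w6.png');cv2.imwrite('pics/w6c.png',cv2.resize(a[120:320,200:440],None,fx=3,fy=3,interpolation=cv2.INTER_CUBIC)[:600,:720])"
```

```text
time_s: 9.28
tool_pos: [0.5151, -0.3271, 0.1636]
eef_rot: [-0.223, 2.871, 0.026]
contact_force: [-0.2, 0.8, -0.1]
width: 0.089
grip_force: 78.1
axes [0.9553 0.1453 0.2574] [-0.1504  0.9886  0.0001] [-0.2545 -0.0388  0.9663]
in switch frame mm [ 4.0054  0.606  67.3904] rot err world deg [ 0.1143  0.1479 -0.2227] in switch frame [ 0.0734  0.129  -0.25  ]
shift to out 60.0 cm [-0.1854 -0.0894 -0.8172] q7 1.5764431544616648 t 9.275
F switch [-0.1, 0.8, -0.1] grip 78.05159211158752 0.08919113475896076
[ 0.4163 -0.3434  0.2854] [1.7851 2.0858 0.5576] (314.1709658540254, 200.2677164600452) [ 0.5149 -0.3275  0.1638] [ 1.1502  0.6373 -0.8715  2.0418  0.7003  0.5238  1.5764]
keyhole 0.55 [314.6 208.3] [ 0.5358 -0.3249  0.0882]
keyhole 0.49 [314.5 265.7] [ 0.4991 -0.3306  0.1924]
kiln_key_head 0.9 [313.4 260.2] [ 0.4964 -0.3314  0.1924]
```

View pics/w6c.png

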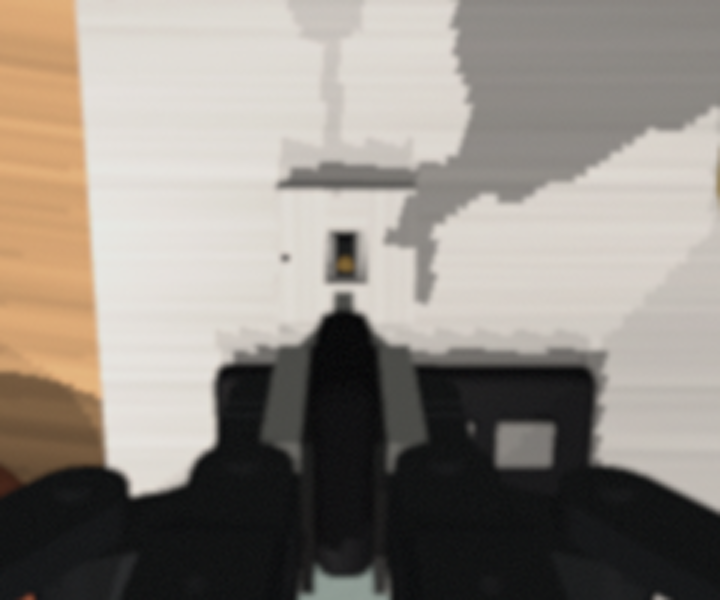

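```bash
python3 - <<'E'
from tgt import *
z=np.load('w6.npz');r=R.from_rotvec(z['r']).as_matrix() if z['r'].shape!=(3,3) else z['r']
f=float(z['f']);c=z['c']
for nm,p in (('K',K),('K+x6.6',K+.0066*x),('K-x6.6',K-.0066*x),('y+2.6',K+.0026*y),('bez+x',K+.0165*x),('bez-x',K-.0165*x)):
    q=r.T@(p-z['o']);uv=q[:2]/q[2]*f+c;print(nm,uv,'crop',(uv-[200,120])*3)
E
```

```text
K [315.0295 206.2464] crop [345.0886 258.7391]
K+x6.6 [314.9866 215.0526] crop [344.9599 285.1579]
K-x6.6 [315.0731 197.301 ] crop [345.2193 231.9031]
y+2.6 [318.6702 206.2613] crop [356.0107 258.7838]
bez+x [314.9235 228.0083] crop [344.7706 324.0248]
bez-x [315.1398 183.615 ] crop [345.4193 190.8449]
```

```bash
python3 - <<'E'
from tgt import *
z=np.load('w6.npz');r=R.from_rotvec(z['r']).as_matrix() if z['r'].shape!=(3,3) else z['r']
f=float(z['f']);c=z['c'];p0=np.array([.5149,-.3275,.1638])
for o in(46,48,50):
  for dx in(-1.,0,1):
    q=r.T@(p0-o/1e3*n+dx/1e3*x-z['o']);uv=q[:2]/q[2]*f+c;print(o,dx,(uv-[200,120])*3)
E
python3 tgt.py 50
```

```text
46 -1.0 [346.4476 299.4136]
46 0 [346.4243 303.7975]
46 1 [346.4009 308.17  ]
48 -1.0 [346.4196 296.4623]
48 0 [346.3965 300.808 ]
48 1 [346.3734 305.1425]
50 -1.0 [346.392 293.567]
50 0 [346.3692 297.8752]
50 1 [346.3464 302.1725]
axes [0.9553 0.1453 0.2574] [-0.1504  0.9886  0.0001] [-0.2545 -0.0388  0.9663]
in switch frame mm [ 3.5807 -0.104  67.8847] rot err world deg [ 0.1572  0.2032 -0.1429] in switch frame [ 0.1429  0.1772 -0.186 ]
shift to out 50.0 cm [ 0.1115  0.0276 -1.8204] q7 1.5761409421217352 t 9.425
F switch [0.5, 0.3, -1.4] grip 78.05171728134155 0.09043501420949555
```

```bash
python3 -m pendant '[[0.06,0.02,-0.8,0.1,0.1,-0.1,1],[0.06,0.01,-0.8,0,0.1,-0.1,1],[0,0,0,0,0,0,1],[0,0,0,0,0,0,1]]'; python3 tgt.py 44; python3 tgt.py 44
```

```text
time_s: 9.93
tool_pos: [0.5159, -0.3273, 0.1472]
eef_rot: [-0.217, 2.874, 0.028]
contact_force: [0.7, 0.2, -1.2]
width: 0.091
grip_force: 78.1
axes [0.9553 0.1453 0.2574] [-0.1504  0.9886  0.0001] [-0.2545 -0.0388  0.9663]
in switch frame mm [ 0.5677  0.2759 51.3892] rot err world deg [ 0.0135 -0.0091  0.0325] in switch frame [ 0.0199 -0.011   0.0283]
shift to out 44.0 cm [ 0.138  -0.0069 -0.7286] q7 1.5482735827680847 t 9.925
F switch [0.4, 0.1, -1.3] grip 78.0513596534729 0.09136889473394172
axes [0.9553 0.1453 0.2574] [-0.1504  0.9886  0.0001] [-0.2545 -0.0388  0.9663]
in switch frame mm [ 0.5677  0.2759 51.3892] rot err world deg [ 0.0135 -0.0091  0.0325] in switch frame [ 0.0199 -0.011   0.0283]
shift to out 44.0 cm [ 0.138  -0.0069 -0.7286] q7 1.5482735827680847 t 9.925
F switch [0.4, 0.1, -1.3] grip 78.0513596534729 0.09136889473394172
```

```bash
python3 -m pendant '[[0.12,0.0,-0.4,0,0,0,1],[0.1,0.01,-0.39,0,0,0,1],[0.1,0.02,-0.39,0,0,0,1],[0,0,0,0,0,0,1]]'; python3 tgt.py 30
```

```text
time_s: 10.42
tool_pos: [0.519, -0.327, 0.1351]
eef_rot: [-0.217, 2.874, 0.028]
contact_force: [-0.2, 0.4, -1.1]
width: 0.089
grip_force: 78.1
axes [0.9553 0.1453 0.2574] [-0.1504  0.9886  0.0001] [-0.2545 -0.0388  0.9663]
in switch frame mm [ 0.4756  0.1465 38.8756] rot err world deg [ 0.0043 -0.026   0.033 ] in switch frame [ 0.0088 -0.0264  0.0318]
shift to out 30.0 cm [ 0.1827  0.013  -0.8699] q7 1.5269444715302476 t 10.425
F switch [-0.4, 0.5, -1.0] grip 78.05088758468628 0.0889948998636999
```

```bash
python3 -m pendant '[[0.03,0,-0.15,-1.15,-0.17,4.35,1],[0.04,0.005,-0.15,2.3,0.35,-8.7,1],[0.04,0.005,-0.15,-2.3,-0.35,8.7,1],[0.04,0.005,-0.15,2.3,0.35,-8.7,1],[0.04,0.005,-0.15,-2.3,-0.35,8.7,1],[0.04,0.005,-0.15,1.15,0.17,-4.35,1]]'; python3 tgt.py 20
```

```text
time_s: 11.18
tool_pos: [0.5213, -0.3265, 0.1263]
eef_rot: [-0.218, 2.874, 0.029]
contact_force: [-0.3, 1.7, -1.1]
width: 0.092
grip_force: 78.3
axes [0.9553 0.1453 0.2574] [-0.1504  0.9886  0.0001] [-0.2545 -0.0388  0.9663]
in switch frame mm [ 0.4637  0.3059 29.824 ] rot err world deg [-0.0153  0.0003 -0.0104] in switch frame [-0.0172  0.0026 -0.0062]
shift to out 20.0 cm [ 0.2103  0.0011 -0.9612] q7 1.5081214114304515 t 11.175
F switch [-0.3, 1.7, -1.0] grip 78.28161478042603 0.0915266340036198
```

```bash
python3 -m pendant '[[0.02,-0.01,-0.15,-1.15,-0.17,4.35,1],[0.03,0,-0.15,2.3,0.35,-8.7,1],[0.04,0.005,-0.15,-2.3,-0.35,8.7,1],[0.04,0.005,-0.15,2.3,0.35,-8.7,1],[0.04,0.005,-0.15,-2.3,-0.35,8.7,1],[0.04,0.005,-0.15,1.15,0.17,-4.35,1]]'; python3 tgt.py 12
```

```text
time_s: 11.92
tool_pos: [0.5227, -0.326, 0.1174]
eef_rot: [-0.218, 2.875, 0.029]
contact_force: [-1.8, -0.1, 1.2]
width: 0.097
grip_force: 78.6
axes [0.9553 0.1453 0.2574] [-0.1504  0.9886  0.0001] [-0.2545 -0.0388  0.9663]
in switch frame mm [-0.4401  0.5502 20.8191] rot err world deg [-0.0136 -0.0719 -0.0212] in switch frame [-0.0289 -0.069  -0.0142]
shift to out 12.0 cm [ 0.2748 -0.0138 -0.8409] q7 1.4886441879778238 t 11.925
F switch [-1.4, 0.1, 1.6] grip 78.63803744316101 0.09666353859968821
```

```bash
python3 -m pendant '[[0.06,-0.02,-0.13,-1.15,-0.17,4.35,1],[0.05,-0.01,-0.13,2.3,0.35,-8.7,1],[0.04,0.005,-0.13,-2.3,-0.35,8.7,1],[0.03,0.005,-0.13,2.3,0.35,-8.7,1],[0.03,0.005,-0.13,-2.3,-0.35,8.7,1],[0.03,0.005,-0.1,1.15,0.17,-4.35,1]]'; python3 tgt.py 12
```

```text
time_s: 12.68
tool_pos: [0.5256, -0.3259, 0.1101]
eef_rot: [-0.218, 2.874, 0.029]
contact_force: [-0.8, 3.0, -2.5]
width: 0.09
grip_force: 78.1
axes [0.9553 0.1453 0.2574] [-0.1504  0.9886  0.0001] [-0.2545 -0.0388  0.9663]
in switch frame mm [ 0.5     0.2119 12.9676] rot err world deg [-0.0261 -0.0126 -0.0419] in switch frame [-0.0375 -0.0086 -0.0334]
shift to out 12.0 cm [-0.02   -0.0245 -0.1064] q7 1.4718059888124422 t 12.675
F switch [-0.9, 3.1, -2.3] grip 78.14600586891174 0.09012489242688884
```

```bash
python3 -m pendant '[[0.01,-0.02,-0.05,-1.15,-0.17,4.35,1],[0.01,0,-0.05,2.3,0.35,-8.7,1],[0.01,0,-0.05,-2.3,-0.35,8.7,1],[0.01,0,-0.05,1.15,0.17,-4.35,1],[0,0,0,0,0,0,1]]'; python3 tgt.py 12
```

```text
time_s: 13.3
tool_pos: [0.526, -0.3259, 0.1089]
eef_rot: [-0.217, 2.874, 0.028]
contact_force: [-7.1, 4.5, 13.5]
width: 0.097
grip_force: 81.1
axes [0.9553 0.1453 0.2574] [-0.1504  0.9886  0.0001] [-0.2545 -0.0388  0.9663]
in switch frame mm [ 0.4924  0.1846 11.7236] rot err world deg [ 0.0068 -0.0198  0.0351] in switch frame [ 0.0127 -0.0206  0.0329]
shift to out 12.0 cm [-0.0513 -0.0265  0.014 ] q7 1.46541600089499 t 13.3
F switch [-2.6, 5.5, 14.7] grip 81.10570907592773 0.09694757003638492
```

```bash
python3 -m pendant '[[0.01,0,-0.04,-1.15,-0.17,4.35,1],[0.01,0,-0.03,2.3,0.35,-8.7,1],[0,0,0,-2.3,-0.35,8.7,1],[0,0,0,1.15,0.17,-4.35,1],[0,0,0,0,0,0,1]]'; python3 tgt.py 12
```

```text
time_s: 13.92
tool_pos: [0.5261, -0.3258, 0.1088]
eef_rot: [-0.217, 2.874, 0.027]
contact_force: [-11.6, 5.3, 22.9]
width: 0.092
grip_force: 82.5
axes [0.9553 0.1453 0.2574] [-0.1504  0.9886  0.0001] [-0.2545 -0.0388  0.9663]
in switch frame mm [ 0.6787  0.2465 11.6465] rot err world deg [ 0.0468 -0.0044  0.0233] in switch frame [ 0.0501 -0.0113  0.0108]
shift to out 12.0 cm [-0.0701 -0.0356  0.0167] q7 1.4621049683314258 t 13.925
F switch [-4.4, 7.0, 24.8] grip 82.51638650894165 0.09220363584925087
```

```bash
python3 -m pendant '[[-0.04,-0.04,-0.01,1.27,0.19,-4.83,1],[0,0,0,2.55,0.39,-9.66,1],[0,0,0,2.55,0.39,-9.66,1],[0,0,0,2.55,0.39,-9.66,1],[0,0,0,2.55,0.39,-9.66,1],[0,0,0,0,0,0,1]]'; python3 tgt.py 12; python3 -c "
from tgt import *
print(n@arm.sense()['ft_torque'],arm.sense()['ft_torque'])"
```

```text
time_s: 14.68
tool_pos: [0.5257, -0.3265, 0.1087]
eef_rot: [0.909, 2.759, 0.171]
contact_force: [-9.8, 5.0, 21.3]
width: 0.092
grip_force: 82.4
axes [0.9553 0.1453 0.2574] [-0.1504  0.9886  0.0001] [-0.2545 -0.0388  0.9663]
in switch frame mm [ 0.1519 -0.3481 11.661 ] rot err world deg [-11.4217  -1.7761  43.5966] in switch frame [ 0.0542 -0.0344 45.1028]
shift to out 12.0 cm [-0.0284  0.0309  0.0288] q7 0.9219768602947134 t 14.675
F switch [-3.1, 6.4, 22.9] grip 82.36208438873291 0.09223355059356214
-0.06358721922146054 [1.2554 1.1777 0.3121]
```

```bash
python3 -m pendant '[[0,0,0,2.55,0.39,-9.66,1],[0,0,0,2.55,0.39,-9.66,1],[0,0,0,2.55,0.39,-9.66,1],[0,0,0,2.55,0.39,-9.66,1],[0,0,0,1.27,0.19,-4.83,1],[0,0,0,0,0,0,1]]'; python3 tgt.py 12; python3 -c "
from tgt import *
print(n@arm.sense()['ft_torque'],arm.sense()['ft_torque'])"
```

```text
time_s: 15.42
tool_pos: [0.5252, -0.3268, 0.1086]
eef_rot: [1.929, 2.244, 0.293]
contact_force: [-9.4, 3.4, 21.1]
width: 0.096
grip_force: 82.3
axes [0.9553 0.1453 0.2574] [-0.1504  0.9886  0.0001] [-0.2545 -0.0388  0.9663]
in switch frame mm [-0.4057 -0.5642 11.6503] rot err world deg [-22.8646  -3.5684  87.0061] in switch frame [ 0.0375 -0.0816 90.0309]
shift to out 12.0 cm [0.0214 0.0603 0.0442] q7 0.441251441322176 t 15.425
F switch [-3.1, 4.8, 22.7] grip 82.31460213661194 0.0962834763032714
0.09570465465210393 [0.9608 1.3692 0.4071]
```

```bash
for i in 1; do python3 -m pendant '[[0.01,0.01,0,1.02,0.16,-3.86,1],[0.01,0.02,0,0.5,0.08,-1.93,1],[0,0,0,0,0,0,1]]'>/dev/null; python3 tgt.py 12; python3 -c "
from tgt import *
print(n@arm.sense()['ft_torque'],arm.sense()['ft_torque'])"; python3 -m pendant '[[0,0,0,0.5,0.08,-1.93,1],[0,0,0,0,0,0,1]]'>/dev/null; python3 tgt.py 12; python3 -c "
from tgt import *
print(n@arm.sense()['ft_torque'],arm.sense()['ft_torque'])"; done
```

```text
axes [0.9553 0.1453 0.2574] [-0.1504  0.9886  0.0001] [-0.2545 -0.0388  0.9663]
in switch frame mm [-0.5231 -0.5357 11.6528] rot err world deg [-24.3567  -3.8064  92.775 ] in switch frame [ 0.0627 -0.092  95.9944]
shift to out 12.0 cm [0.0331 0.0592 0.047 ] q7 0.3795266645882482 t 15.8
F switch [-5.1, 4.0, 23.5] grip 82.34409213066101 0.09601599652868835
0.15311732294433467 [0.8461 1.5009 0.4416]
axes [0.9553 0.1453 0.2574] [-0.1504  0.9886  0.0001] [-0.2545 -0.0388  0.9663]
in switch frame mm [-0.5509 -0.5513 11.6586] rot err world deg [-24.8596  -3.8803  94.7062] in switch frame [ 0.0687 -0.0892 97.9914]
shift to out 12.0 cm [0.0356 0.0612 0.0472] q7 0.3589875687946788 t 16.05
F switch [-5.2, 4.6, 23.3] grip 82.31337904930115 0.09102185490302202
0.11245654590866738 [0.7963 1.5924 0.39  ]
```

```bash
python3 -m pendant '[[0,0,0,0.6,0.1,-2.4,1],[0,0,0,0,0,0,1],[0,0,0,0,0,0,1],[0,0,0,0,0,0,1]]'; python3 tgt.py 12; python3 -c "
from tgt import *
print(n@arm.sense()['ft_torque'],arm.sense()['ft_torque'])"
python3 look.py w7 kiln_key_head
python3 -c "
import cv2
a=cv2.imread('pics/w7.png');cv2.imwrite('pics/w7c.png',cv2.resize(a[120:320,200:440],None,fx=3,fy=3,interpolation=cv2.INTER_CUBIC))"
```

```text
time_s: 16.55
tool_pos: [0.525, -0.3268, 0.1085]
eef_rot: [2.136, 2.071, 0.315]
contact_force: [-11.9, 3.1, 21.3]
width: 0.091
grip_force: 82.4
axes [0.9553 0.1453 0.2574] [-0.1504  0.9886  0.0001] [-0.2545 -0.0388  0.9663]
in switch frame mm [-0.6184 -0.5514 11.6515] rot err world deg [-25.4505  -3.9557  97.0658] in switch frame [  0.1007  -0.0747 100.4247]
shift to out 12.0 cm [0.0419 0.0621 0.0496] q7 0.33357799165435037 t 16.55
F switch [-5.5, 4.8, 23.5] grip 82.42208003997803 0.0905953316809202
0.26444289981957475 [0.8061 1.5311 0.5475]
[ 0.4907 -0.2682  0.2505] [ 2.9008 -0.0941  0.3649] (314.1709658540254, 200.2677164600452) [ 0.525  -0.3268  0.1085] [ 0.8039  0.6118 -0.3652  2.0787  0.1686  0.2816  0.3336]
kiln_key_head 0.88 [315.7 263.6] [ 0.518  -0.3196  0.1405]
```

View pics/w7c.png

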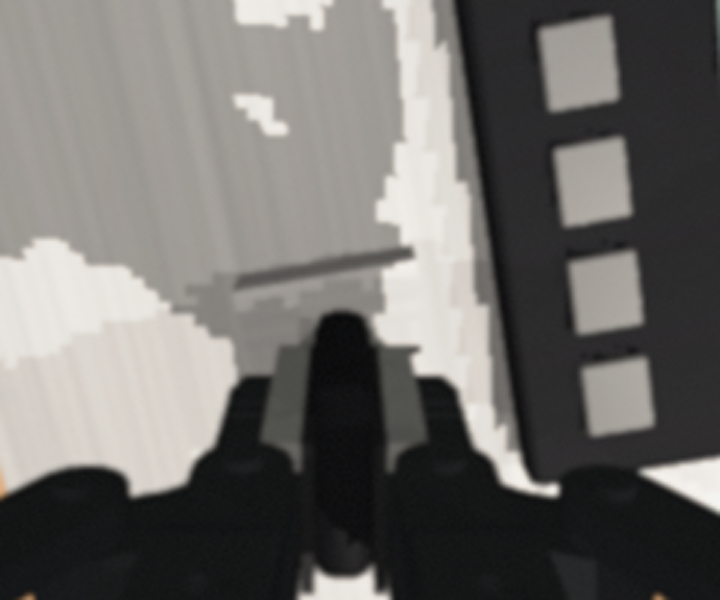

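The key is still gripped square in the pads (315,263) and seated. Torque has risen to 0.26 N m, so it is against the stop, with the tool at 100°. Handing in.

```bash
python3 -c "
from workcell import arm
print(arm.close_job())"
```

```text
the job is handed in; nothing more can be done
None
```

I handed the job in at about 17 s with the kiln key seated in the switch, turned clockwise to the stop (tool at 100°, torque up to 0.26 N m) and still gripped at about 82 N; the judge's verdict was not returned.

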